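Clamp a brass half-mask in the gluing fixture

ROBOT

A 6-joint arm with a two-finger parallel gripper is mounted at the origin on the work surface. World frame = base frame: x ahead of the robot, y to its left, z up, the work surface at z = 0. Lengths are in m, angles in degrees, forces in N, time in s.
With the tool pointing down it reaches from about 0.35 to 0.875 m from the base axis. Payload 4.2 kg.
Tool frame: the origin (TCP) lies between the finger pads; the fingertips stand 14 mm ahead of it and the grasp point (between the pads) lies 5 mm behind it; z points along the fingers, y is the line along which they close (so a half turn about z gives the same grasp; the last joint's range is limited). The gripper opens to 87 mm and grips with 3 to 60 N. Pads are 19 mm wide; open, the fingers measure 117 mm over their backs; the gripper's body (75 mm by 190 mm) begins 51 mm behind the grasp point.
Start: joints at [-51.589, 22.042, 0.453, 0, -68.411, -14.817], TCP at [0.25, -0.573, 0.237] pointing down, gripper open.
Joint ranges: [-179.83, 179.83], [-69.29, 118.12], [-61.27, 80.66], [-181.25, 117.63], [-171.15, -9.14], [-177.46, 177.46]. Speed limits (degrees/s): [159.86, 159.86, 180, 180, 180, 180].

INTERFACE

Orientations are given as a 3x3 rotation matrix whose columns are the frame's x, y, z axes.
In Python, from station import * gives the robot as it stands. The module is installed in compiled form; this text tells all that it offers.
- The arm moves only by the tool play_rows, never from a script. Its argument "steps" is a list of rows, each an object of numbers: "ax", "ay", "az": the turn, a rotation vector about the tool's x, y, z in degrees; "dx", "dy", "dz": the shift along the tool's x, y, z in mm; "claw": the finger opening in mm, from 0 to 87. A call has 1 to 20 rows; each row shifts and turns the commanded pose from where the row before left it, along the tool's axes as they then stand; what a row does not reach is not made up. A row lasts 1/10 s, in which the tool goes at most 50 mm and 8.59 degrees, less where a joint would pass 70% of its speed; a pose out of reach is approached as far as the arm can. A call with a gripper value outside its range is refused whole. The fingers move at their own pace and stop on an object; the grip force is fixed at half the most. Time passes only in rows, so rows that do not move let the fingers close. It gives the time, the measured TCP pose, the force, the opening and the grip force at its end, in the units of the state.
- sense(): the state, without advancing time (a new reading comes with each control period).
- capture(name): name is "scene" or "top" or "wrist"; returns a dict with "frame" (384x512x3 uint8, blue, green, red), "range_z" (384x512 float32, m along the optical axis (not along the pixel's ray), 0 where there is no reading), "fx", "fy", "cx", "cy" (pixels), "xyz" and "rotation" of the camera in the world. Camera axes: x right, y down, z forward; pixel columns grow to the right and rows downward; lengths in m; the calibration is good to about 2 mm. A picture is of the moment at which its call begins.
- finish_job(): hands the job in; it is judged then, once.
The state is a dict: "time_s": time; "joints": joint angles; "joint_velocities": joint speeds; "effort": joint torques, N m; "tcp_pos": TCP position; "ee_rot": TCP orientation; "wrist_force": force on the tool from outside, world axes, zero at the start; "moment": the same for the moment, N m; "gripper_width": opening from 0.0 (shut) to 1.0 (fully open); "gripper_force": force on a finger pad.
Only numpy, scipy, OpenCV 4.12 (cv2) and the standard library are available. Lean on these libraries where they do the work, as an engineer would, in place of code of your own. Each camera call takes 0.05 s, during which the arm holds its last target. There are 200 camera calls.

TASK

Get the cast-brass half-mask ready for having its stones glued on: slide it along the cork bed until its brow edge is home against both stop pins, then swing the clamp strap round over its bridge as far as it goes and screw the knurled thumbscrew down until its nylon tip seats on the bridge and you clearly feel the resistance rise. Stop there, finger-tight: the mask must be held fast, but overtightening marks its polished face. Let go, and leave the other things on the bench where they are.

Things in the scene. Friction and masses are not known exactly. Their poses are not given: they have to be found in the camera images.
- fixture: gluing fixture, cannot move; origin on the bench; x from its open front to the strap post, y left, z up. Sizes in mm in this frame: base plate x -90..85, y +-98, 12 thick; cork-faced bed x -84..14, y +-72, its top at z 15.9 to 19 (varies); two stop pins, radius 4, at x 20, y +-50, top z 26; side guides, inner faces y +-78, x -55..5, top z 26; strap stop dowel at x 34, y 17.5, top z 49
- home (a point): point of the fixture at x 0, y 0, 17.5 mm above the bench, axes as the fixture's: the mask's origin lies here (to a few mm sideways) when its brow edge is against both pins; the screw is straight above once the strap is closed
- pivot (a point): on the strap's vertical pivot axis at the strap's top: fixture x 60, y 0, 50 mm above the bench; the pivot's cap screw, 18 mm across, rises to 55 mm
- strap (a joint): clamp strap's angle (rad): 0 closed over the bridge, against its stop; grows to 1.8 as it swings open, anticlockwise from above. From the pivot it runs 60 mm to the screw: along -x of the fixture at 0, along -y at 1.57. Steel, 26 wide, 10 thick, underside 40 mm above the bench. Stiff (2 N at the screw), stays where left; tightening the screw presses it to its stop
- screw: knurled steel thumbscrew in the strap's end; origin on its vertical axis, 40 mm above the bench; its yaw shows how far it has turned. Nylon tip below, 14 mm across, 0.5 to 3.6 mm above the mask (varies, too small to measure). Clockwise from above = down, 5 mm a turn: 0.6 to 4.6 rad to seat. 0.03 N m to turn; once seated about 0.005 N m more per N of clamping, while it turns, and some 40 N per rad
- screw_head (a point): centre of the thumbscrew's knurled head, 72 mm above the bench at first: 30 mm in diameter, from 64 to 80 mm above the bench, on an 18 mm neck from 56 to 64. Grip it from above, fingertips at about 54 mm, clear of the strap's top at 50. A light pinch of about 5 N turns it while free and slips on it when the tip presses 20 to 30 N; a hard grip can overtighten it
- mask: cast-brass half-mask, face up, loose on the bed, flat, 8 mm thick, 0.25 to 0.5 kg; origin under the middle of the bridge, straight brow edge towards +x at x +16 (y +-25..+-55), lower edges at x -44 (same y). 150 mm wide; eye openings 34 x 44 mm centred at x -14, y +-40; bridge solid for x -14..16, y +-15. Starts 12 to 26 mm short of home, nearly square. Marked if the screw presses over 40 N
- driver: screwdriver, 150 mm, lying beside the fixture; leave alone; origin under its middle
- stone_jar: small clear jar with black lid, 42 mm across, 50 high; leave alone; origin under it
- glue: white glue bottle with black cap, 38 mm across, 95 high; leave alone; origin under it
- loupe: black eye loupe, 34 mm across, 34 high; leave alone; origin under it
- spare_front: front of plastic spectacles, horn colour, 148 x 44 x 7 mm, lying flat on the bench; leave alone; origin under its bridge
- tin: round aluminium tin, 60 mm across, 45 high; leave alone; origin under it
Mind the look-alikes: they are no part of the job. Of the things that look like the mask, the largest one is meant.

How it is judged:
By the outcome, as a careful person would: the job done as asked, in the order asked, and still so for the second after the job is handed in, with the robot touching nothing.
It also fails if it takes over 72 s, if anything falls off the work surface, if the arm or the gripper's body presses on something with over 40 N, if the wrist force passes 120 N, or if a joint passes its speed limit or range.

## Working session

There is one attempt and no reset: what is moved stays moved. The work goes in short steps, Python scripts to look and compute and a tool call to move; the robot and the scene stay as the last step left them, time stands still between calls to the robot, and variables do not carry over. Pictures are saved under pics/ and viewed, at most 10 in all, crops included, and the job is handed in when it is done.

Besides the shell and the picture viewer there is one more tool, called as a command line: name --argument value ..., lists and objects as JSON in quotes. play_rows: Moves the arm, as the interface text tells. Its arguments: {"type":"object","properties":{"steps":{"type":"array"}},"required":["steps"]}

```bash
mkdir -p pics
cat > h.py <<'E'
from station import *
import numpy as np, cv2
def pts(c):
    v,u=np.mgrid[0:384,0:512]; z=c["range_z"]
    P=np.stack([(u-c["cx"])/c["fx"]*z,(v-c["cy"])/c["fy"]*z,z],-1)
    return P@np.array(c["rotation"]).T+np.array(c["xyz"])
def plane(c,u,v,h):
    d=np.array(c["rotation"])@np.array([(u-c["cx"])/c["fx"],(v-c["cy"])/c["fy"],1]); o=np.array(c["xyz"])
    return o+d*(h-o[2])/d[2]
E
python3 - <<'E'
from h import *
import pickle
for n in("top","scene"):
    c=capture(n); pickle.dump(c,open(n+".pkl","wb")); cv2.imwrite(f"pics/{n}0.png",cv2.resize(c["frame"],(800,600)))
    print(n,c["fx"],c["cx"],c["cy"],c["xyz"],np.round(c["rotation"],3).tolist())
s=sense();print(s)
E
```

```text
top 398.7489891808769 264.5306581603602 186.16360645077802 [0.34015532 0.02188784 1.13690881] [[0.016, -0.981, 0.195], [-1.0, -0.017, -0.003], [0.006, -0.195, -0.981]]
scene 355.8643232909548 254.24498654356088 188.7136866877785 [0.93751315 0.23277858 0.73184227] [[-0.504, 0.701, -0.505], [0.864, 0.419, -0.281], [0.014, -0.577, -0.816]]
{'time_s': 0.1, 'joints': array([-5.15902031e+01,  2.20873743e+01,  3.88431473e-01, -2.52410355e-02,
       -6.84136352e+01, -1.48174217e+01]), 'joint_velocities': array([-0.06729306, -0.11710535,  0.29660631,  0.18130394,  0.06429993,
       -0.00608963]), 'effort': array([-4.23584852e-04, -3.91689241e+01,  1.87935787e+01,  4.23193038e+00,
        1.35035149e-02, -7.12439805e-05]), 'tcp_pos': array([ 0.24995941, -0.57227687,  0.23556407]), 'ee_rot': array([[-9.16480967e-01, -4.00077276e-01, -8.99719476e-04],
       [-4.00078274e-01,  9.16479217e-01,  1.79411385e-03],
       [ 1.06790018e-04,  2.00422941e-03, -9.99997986e-01]]), 'wrist_force': array([-0.28039815,  0.58298281,  0.50343208]), 'moment': array([-0.02711848, -0.06466636,  0.03832571]), 'gripper_force': 0.0, 'gripper_width': 1.0001540584934323}
```

View pics/top0.png

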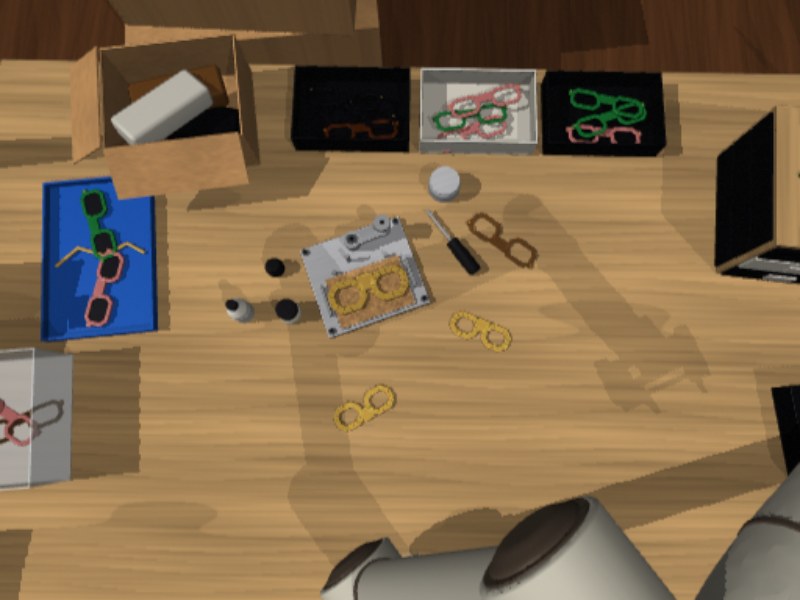

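View pics/scene0.png

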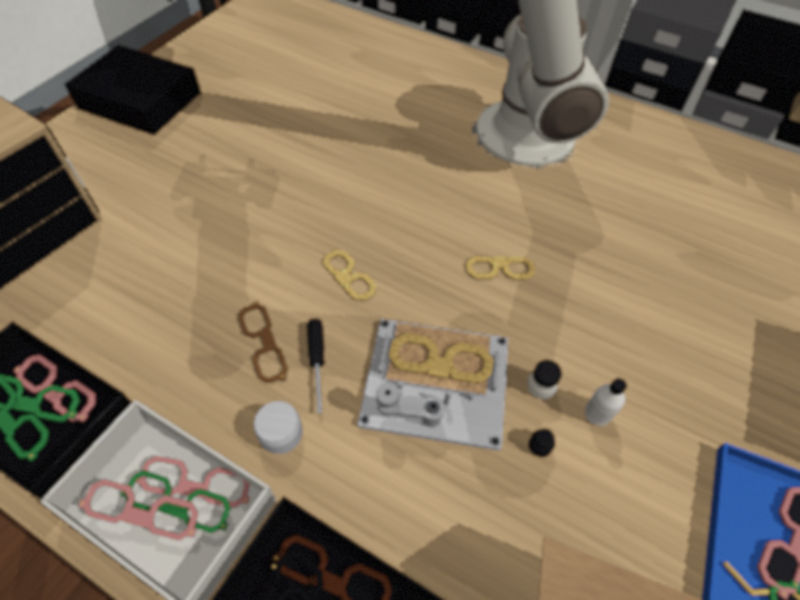

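Top view (800×600): candidates for the mask are the gold piece on the cork at (369,287), which is the largest, two smaller gold ones at (480,330) and (364,408), and the brown spectacle front at (502,240). I choose the one on the cork bed. The strap pivot is at about (351,240), and the screw is on its -y side at about (381,223).

Run:
```python
from h import *
import pickle
for n,(cu,cv) in(("top",(234,177)),("scene",(280,245))):
    c=pickle.load(open(n+".pkl","rb")); P=pts(c); hsv=cv2.cvtColor(c["frame"],cv2.COLOR_BGR2HSV)
    near=np.linalg.norm(P[...,:2]-plane(c,cu,cv,.012)[:2],axis=-1)<.16
    print(n,plane(c,cu,cv,.012))
    m=(near&(P[...,2]>.007)&(c["range_z"]>0)).astype(np.uint8)
    k,l,st,ce=cv2.connectedComponentsWithStats(m)
    i=l[cv,cu]; print("comp",st[i])
    q=P[l==i][:,:2].astype(np.float32)*1000; print(cv2.minAreaRect(q))
    for lo,hi in((.045,.06),(.064,.09)):
        h=(l==i)&(P[...,2]>lo)&(P[...,2]<hi)
        print(lo,h.sum(),P[h].mean(0) if h.any() else 0)
    g=(l==i)&(hsv[...,1]>140)&(hsv[...,0]>20)&(hsv[...,0]<32)&(P[...,2]>.02)
    print("gold",g.sum(),P[g].mean(0),cv2.minAreaRect(P[g][:,:2].astype(np.float32)*1000))
c=pickle.load(open("top.pkl","rb"))
cv2.imwrite("pics/crop.png",cv2.resize(c["frame"][125:225,180:285],None,fx=5.5,fy=5.5,interpolation=cv2.INTER_CUBIC))
```

```text
top [0.58913503 0.1076274  0.012     ]
comp [ 192  138   83   79 4059]
((590.2037963867188, 112.34999084472656), (175.66549682617188, 199.04776000976562), 20.72527503967285)
0.045 232 [0.65403968 0.11498371 0.05127995]
0.064 104 [0.67085442 0.07819353 0.07977744]
gold 247 [0.56769442 0.10298419 0.02701514] ((563.7857666015625, 101.99853515625), (57.266395568847656, 146.9847412109375), 19.865495681762695)
scene [0.5960815  0.11200984 0.012     ]
comp [ 229  204   96   84 6228]
((590.2114868164062, 107.11841583251953), (176.1446533203125, 196.01345825195312), 20.798887252807617)
0.045 456 [0.65802576 0.11187981 0.05094678]
0.064 206 [0.67472213 0.07579139 0.07896882]
gold 0 [nan nan nan] ((0.0, 0.0), (0.0, 0.0), 0.0)<stdin>:15: RuntimeWarning: Mean of empty slice.
  ret = um.true_divide(
```

View pics/crop.png

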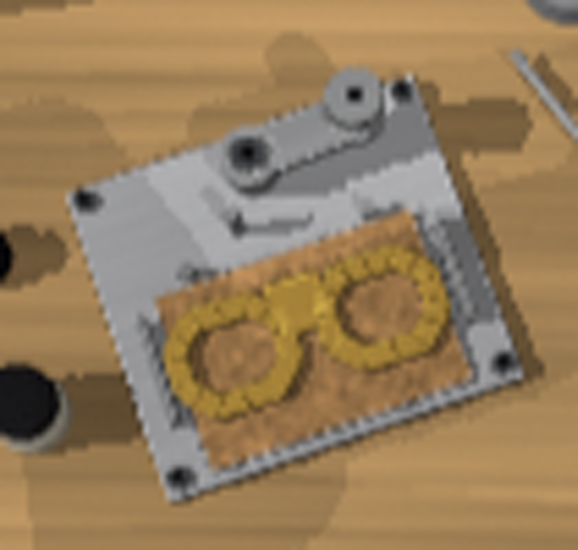

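The crop confirms it: the large gold mask is on the cork, short of the pins, and the strap is open to about 1.6 rad. I'll move above the front of the bed and refine with the wrist camera.

play_rows --steps '[{"dx":-32,"dy":31},{"dx":-32,"dy":31},{"dx":-32,"dy":31},{"dx":-32,"dy":31},{"dx":-32,"dy":31},{"dx":-32,"dy":31},{"dx":-32,"dy":31},{"dx":-32,"dy":31},{"dx":-32,"dy":31},{"dx":-32,"dy":31},{"dx":-32,"dy":31},{"dx":-32,"dy":31},{"dx":-32,"dy":31},{"dx":-32,"dy":31},{"dx":-32,"dy":31},{"dx":-32,"dy":31},{"az":2.9,"claw":64},{"claw":64},{"claw":64}]'

```text
invalid input at $.steps[0]: expected keys ax, ay, az, dx, dy, dz, claw
```

Run:
```python
from h import *
import pickle
s=sense();print(s["time_s"],s["tcp_pos"],s["ee_rot"].round(3).tolist(),s["joints"].round(1),s["gripper_width"])
c=capture("wrist"); pickle.dump(c,open("w1.pkl","wb")); cv2.imwrite("pics/w1.png",cv2.resize(c["frame"],(800,600)))
print(c["fx"],c["xyz"],np.round(c["rotation"],3).tolist())
```

```text
0.1 [ 0.24995941 -0.57227687  0.23556407] [[-0.916, -0.4, -0.001], [-0.4, 0.916, 0.002], [0.0, 0.002, -1.0]] [-51.6  22.1   0.4  -0.  -68.4 -14.8] 1.0001540584934323
296.7024028995255 [ 0.1825511  -0.60229724  0.38318587] [[-0.4, 0.883, 0.246], [0.916, 0.385, 0.109], [0.001, 0.269, -0.963]]
```

View pics/w1.png

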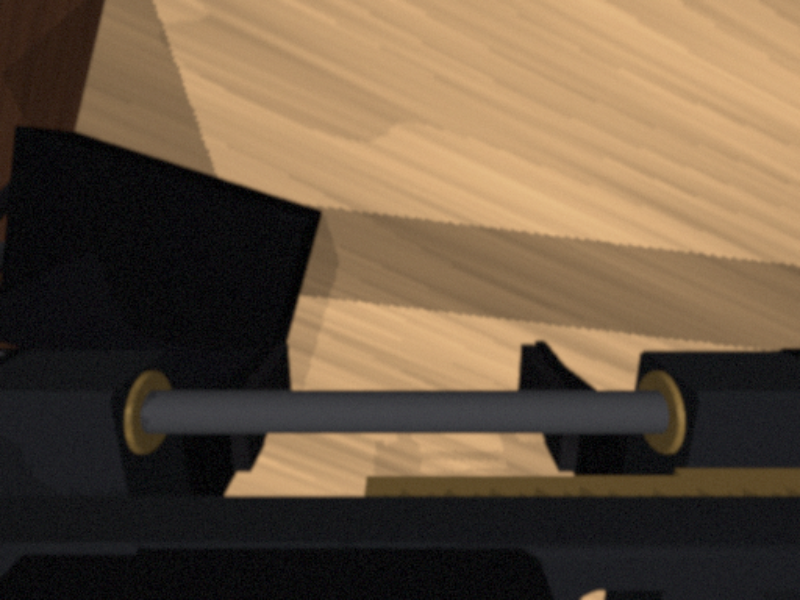

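The wrist view only shows bare bench and the gripper, so it adds nothing from here. The top-view estimate is good enough for the push, so I'm repeating the move with every key filled in.

play_rows --steps '[{"ax":0,"ay":0,"az":0,"dx":-32,"dy":31,"dz":0,"claw":64},{"ax":0,"ay":0,"az":0,"dx":-32,"dy":31,"dz":0,"claw":64},{"ax":0,"ay":0,"az":0,"dx":-32,"dy":31,"dz":0,"claw":64},{"ax":0,"ay":0,"az":0,"dx":-32,"dy":31,"dz":0,"claw":64},{"ax":0,"ay":0,"az":0,"dx":-32,"dy":31,"dz":0,"claw":64},{"ax":0,"ay":0,"az":0,"dx":-32,"dy":31,"dz":0,"claw":64},{"ax":0,"ay":0,"az":0,"dx":-32,"dy":31,"dz":0,"claw":64},{"ax":0,"ay":0,"az":0,"dx":-32,"dy":31,"dz":0,"claw":64},{"ax":0,"ay":0,"az":0,"dx":-32,"dy":31,"dz":0,"claw":64},{"ax":0,"ay":0,"az":0,"dx":-32,"dy":31,"dz":0,"claw":64},{"ax":0,"ay":0,"az":0,"dx":-32,"dy":31,"dz":0,"claw":64},{"ax":0,"ay":0,"az":0,"dx":-32,"dy":31,"dz":0,"claw":64},{"ax":0,"ay":0,"az":0,"dx":-32,"dy":31,"dz":0,"claw":64},{"ax":0,"ay":0,"az":0,"dx":-32,"dy":31,"dz":0,"claw":64},{"ax":0,"ay":0,"az":0,"dx":-32,"dy":31,"dz":0,"claw":64},{"ax":0,"ay":0,"az":0,"dx":-32,"dy":31,"dz":0,"claw":64},{"ax":0,"ay":0,"az":2.9,"dx":0,"dy":0,"dz":0,"claw":64},{"ax":0,"ay":0,"az":0,"dx":0,"dy":0,"dz":0,"claw":64},{"ax":0,"ay":0,"az":0,"dx":0,"dy":0,"dz":0,"claw":64}]'

```text
time_s: 2.05
tcp_pos: [0.5204, 0.0864, 0.2362]
ee_rot: [[-0.935, -0.354, -0.001], [-0.354, 0.935, -0.0], [0.001, -0.0, -1.0]]
wrist_force: [-0.9, -0.7, -0.3]
gripper_width: 0.735
gripper_force: 0.0
```

```bash
cat >> h.py <<'E'
YAW=np.radians(20.7); O=np.array([.5925,.111]); Rf=np.array([[np.cos(YAW),-np.sin(YAW)],[np.sin(YAW),np.cos(YAW)]])
def fx(p): return (np.array(p)[:2]-O)@Rf*1000
def st():
    s=sense(); R=s["ee_rot"]
    print("t",round(s["time_s"],2),"fix",fx(s["tcp_pos"]).round(1),"z",round(s["tcp_pos"][2]*1000,1),"tooly_deg",round(np.degrees(np.arctan2(R[1,1],R[0,1])),1),"toolz",R[:,2].round(3),
     "F",s["wrist_force"].round(1),"Ff",(s["wrist_force"][:2]@Rf).round(1),"M",s["moment"].round(3),"w",round(s["gripper_width"]*87,1),"gf",round(s["gripper_force"],1),"j",s["joints"].round(1))
E
python3 -c "
from h import *
st()"
```

```text
t 2.05 fix [-76.1   2.5] z 236.2 tooly_deg 110.7 toolz [-0.001 -0.    -1.   ] F [-0.9 -0.7 -0.3] Ff [-1.1 -0.4] M [ 0.016 -0.017 -0.024] w 63.9 gf 0.0 j [ 27.1  12.6 -13.2  -0.  -64.3 -96.3]
```

play_rows --steps '[{"ax":0,"ay":0,"az":0,"dx":3,"dy":-1,"dz":0,"claw":64},{"ax":0,"ay":0,"az":0,"dx":0,"dy":0,"dz":35,"claw":64},{"ax":0,"ay":0,"az":0,"dx":0,"dy":0,"dz":45,"claw":64},{"ax":0,"ay":0,"az":0,"dx":0,"dy":0,"dz":45,"claw":64},{"ax":0,"ay":0,"az":0,"dx":0,"dy":0,"dz":40,"claw":64},{"ax":0,"ay":0,"az":0,"dx":0,"dy":0,"dz":20,"claw":64},{"ax":0,"ay":0,"az":0,"dx":0,"dy":0,"dz":8,"claw":64},{"ax":0,"ay":0,"az":0,"dx":0,"dy":0,"dz":4,"claw":64},{"ax":0,"ay":0,"az":0,"dx":0,"dy":0,"dz":3,"claw":64},{"ax":0,"ay":0,"az":0,"dx":0,"dy":0,"dz":0,"claw":64}]'

```text
time_s: 3.05
tcp_pos: [0.519, 0.0849, 0.0375]
ee_rot: [[-0.936, -0.353, 0.002], [-0.353, 0.936, 0.001], [-0.002, 0.0, -1.0]]
wrist_force: [-0.8, 0.6, 0.0]
gripper_width: 0.736
gripper_force: 0.0
```

```bash
python3 -c "
from h import *
st()"
```

```text
t 3.05 fix [-78.    1.6] z 37.5 tooly_deg 110.7 toolz [ 0.002  0.001 -1.   ] F [-0.8  0.6  0. ] Ff [-0.6  0.8] M [-0.012  0.058  0.031] w 64.0 gf 0.0 j [ 27.   26.1 -27.2   0.  -36.6 -96.3]
```

play_rows --steps '[{"ax":0,"ay":0,"az":0,"dx":0,"dy":0,"dz":1.5,"claw":64},{"ax":0,"ay":0,"az":0,"dx":-3,"dy":0,"dz":0,"claw":64},{"ax":0,"ay":0,"az":0,"dx":-3,"dy":0,"dz":0,"claw":64},{"ax":0,"ay":0,"az":0,"dx":-3,"dy":0,"dz":0,"claw":64},{"ax":0,"ay":0,"az":0,"dx":-2,"dy":0,"dz":0,"claw":64},{"ax":0,"ay":0,"az":0,"dx":-2,"dy":0,"dz":0,"claw":64},{"ax":0,"ay":0,"az":0,"dx":-2,"dy":0,"dz":0,"claw":64},{"ax":0,"ay":0,"az":0,"dx":-2,"dy":0,"dz":0,"claw":64},{"ax":0,"ay":0,"az":0,"dx":-2,"dy":0,"dz":0,"claw":64}]'

```text
time_s: 3.95
tcp_pos: [0.5337, 0.0901, 0.0348]
ee_rot: [[-0.936, -0.353, -0.006], [-0.353, 0.936, -0.003], [0.007, -0.0, -1.0]]
wrist_force: [-5.2, -1.8, 5.2]
gripper_width: 0.737
gripper_force: 3.0
```

Run:
```python
from h import *
import pickle
st()
c=capture("scene"); cv2.imwrite("pics/s2.png",cv2.resize(c["frame"][170:310,200:360],None,fx=5,fy=5,interpolation=cv2.INTER_CUBIC)[:600,:800])
```

```text
t 3.95 fix [-62.4   1.3] z 34.8 tooly_deg 110.7 toolz [-0.006 -0.003 -1.   ] F [-5.2 -1.8  5.2] Ff [-5.4  0.2] M [-0.631  1.629 -0.004] w 64.1 gf 3.0 j [ 26.7  27.6 -24.8  -0.  -38.  -96.1]
```

View pics/s2.png

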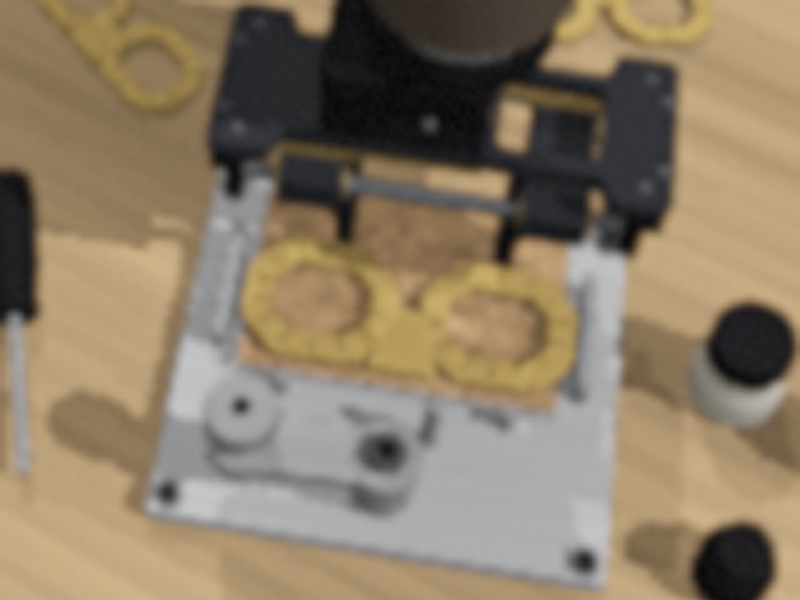

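The fingers are pushing both lower edges of the mask, which sits just short of the pins. Upward force suggests they're lightly touching the cork, so I'll lift 1 mm and keep pushing.

play_rows --steps '[{"ax":0,"ay":0,"az":0,"dx":0,"dy":0,"dz":-1,"claw":64},{"ax":0,"ay":0,"az":0,"dx":-1.5,"dy":0,"dz":0,"claw":64},{"ax":0,"ay":0,"az":0,"dx":-1.5,"dy":0,"dz":0,"claw":64},{"ax":0,"ay":0,"az":0,"dx":-1.5,"dy":0,"dz":0,"claw":64}]'

```text
time_s: 4.4
tcp_pos: [0.5405, 0.0932, 0.0358]
ee_rot: [[-0.935, -0.353, -0.0], [-0.353, 0.935, -0.0], [0.0, 0.0, -1.0]]
wrist_force: [-2.6, -1.2, -1.2]
gripper_width: 0.734
gripper_force: 1.6
```

```bash
python3 -c "
from h import *
st()"
```

```text
t 4.4 fix [-54.9   1.7] z 35.8 tooly_deg 110.7 toolz [-0. -0. -1.] F [-2.6 -1.2 -1.2] Ff [-2.9 -0.2] M [-0.455  0.784  0.025] w 63.9 gf 1.6 j [ 26.7  27.9 -24.   -0.  -38.2 -96. ]
```

play_rows --steps '[{"ax":0,"ay":0,"az":0,"dx":-1,"dy":0,"dz":0,"claw":64},{"ax":0,"ay":0,"az":0,"dx":-1,"dy":0,"dz":0,"claw":64},{"ax":0,"ay":0,"az":0,"dx":0,"dy":0,"dz":0,"claw":64}]'

```text
time_s: 4.7
tcp_pos: [0.5407, 0.0932, 0.0358]
ee_rot: [[-0.936, -0.353, -0.004], [-0.353, 0.936, -0.001], [0.004, -0.0, -1.0]]
wrist_force: [-5.9, -2.2, 2.7]
gripper_width: 0.732
gripper_force: 2.7
```

```bash
python3 -c "
from h import *
st()"
```

```text
t 4.7 fix [-54.8   1.6] z 35.8 tooly_deg 110.7 toolz [-0.004 -0.001 -1.   ] F [-5.9 -2.2  2.7] Ff [-6.3  0.1] M [-0.286  1.616  0.066] w 63.7 gf 2.7 j [ 26.7  28.  -23.8  -0.  -38.5 -96. ]
```

play_rows --steps '[{"ax":0,"ay":0,"az":0,"dx":-1,"dy":0,"dz":0,"claw":64},{"ax":0,"ay":0,"az":0,"dx":-1,"dy":0,"dz":0,"claw":64},{"ax":0,"ay":0,"az":0,"dx":0,"dy":0,"dz":0,"claw":64}]'

```text
time_s: 5.0
tcp_pos: [0.5409, 0.0932, 0.0357]
ee_rot: [[-0.936, -0.353, -0.007], [-0.353, 0.936, -0.003], [0.008, -0.0, -1.0]]
wrist_force: [-9.2, -0.5, 4.6]
gripper_width: 0.729
gripper_force: 4.4
```

Run:
```python
from h import *
st()
for n in("scene","top"):
    c=capture(n); P=pts(c); hsv=cv2.cvtColor(c["frame"],cv2.COLOR_BGR2HSV)
    for x,y in((16,40),(16,-40)):pass
    if n=="scene":
        cv2.imwrite("pics/s3.png",cv2.resize(c["frame"][195:295,215:345],None,fx=6,fy=6,interpolation=cv2.INTER_CUBIC))
```

```text
t 5.0 fix [-54.6   1.6] z 35.7 tooly_deg 110.7 toolz [-0.007 -0.003 -1.   ] F [-9.2 -0.5  4.6] Ff [-8.7  2.8] M [-0.41   2.599  0.063] w 63.5 gf 4.4 j [ 26.7  28.1 -23.6  -0.1 -38.8 -96. ]
```

View pics/s3.png

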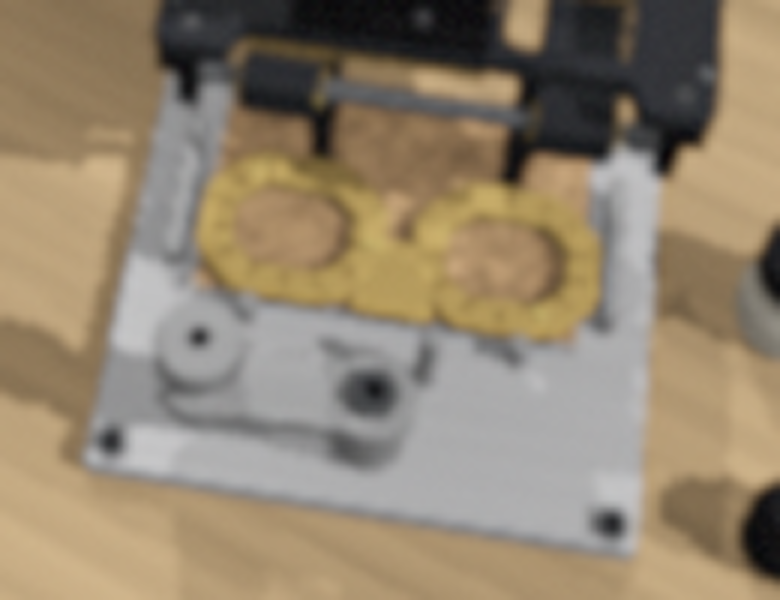

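The mask's straight brow edge lies against both pins (crop pixels ~(240,305) and (495,345)). The tool stalled while the force climbed to about 9 N, so it's home. Next I'll retract, travel to the screw and turn the gripper diagonal to the arc.

play_rows --steps '[{"ax":0,"ay":0,"az":0,"dx":4,"dy":0,"dz":0,"claw":64},{"ax":0,"ay":0,"az":0,"dx":4,"dy":0,"dz":0,"claw":64},{"ax":0,"ay":0,"az":0,"dx":2,"dy":0,"dz":-20,"claw":60},{"ax":0,"ay":0,"az":0,"dx":0,"dy":0,"dz":-40,"claw":60},{"ax":0,"ay":0,"az":0,"dx":0,"dy":0,"dz":-40,"claw":60},{"ax":0,"ay":0,"az":0,"dx":0,"dy":0,"dz":-30,"claw":60},{"ax":0,"ay":0,"az":0,"dx":-31,"dy":-15.5,"dz":0,"claw":60},{"ax":0,"ay":0,"az":0,"dx":-31,"dy":-15.5,"dz":0,"claw":60},{"ax":0,"ay":0,"az":0,"dx":-31,"dy":-15.5,"dz":0,"claw":60},{"ax":0,"ay":0,"az":0,"dx":-31,"dy":-15.5,"dz":0,"claw":60},{"ax":0,"ay":0,"az":-7.5,"dx":0,"dy":0,"dz":0,"claw":60},{"ax":0,"ay":0,"az":-7.5,"dx":0,"dy":0,"dz":0,"claw":60},{"ax":0,"ay":0,"az":-7.5,"dx":0,"dy":0,"dz":0,"claw":60},{"ax":0,"ay":0,"az":-7.5,"dx":0,"dy":0,"dz":0,"claw":60},{"ax":0,"ay":0,"az":-7.5,"dx":0,"dy":0,"dz":0,"claw":60},{"ax":0,"ay":0,"az":-7.5,"dx":0,"dy":0,"dz":0,"claw":60},{"ax":0,"ay":0,"az":0,"dx":0,"dy":0,"dz":0,"claw":60},{"ax":0,"ay":0,"az":0,"dx":0,"dy":0,"dz":0,"claw":60}]'

```text
time_s: 6.9
tcp_pos: [0.6733, 0.077, 0.1664]
ee_rot: [[-0.414, -0.91, 0.002], [-0.91, 0.414, 0.001], [-0.001, -0.001, -1.0]]
wrist_force: [-0.8, -0.3, -0.1]
gripper_width: 0.691
gripper_force: 0.0
```

```bash
sed -i 's/O=np.array(\[.5925,.111\])/O=np.array([.5916,.1106])/' h.py
python3 - <<'E'
from h import *
st()
c=capture("scene"); P=pts(c); hsv=cv2.cvtColor(c["frame"],cv2.COLOR_BGR2HSV)
cv2.imwrite("pics/s4.png",cv2.resize(c["frame"][130:310,200:400],None,fx=3.3,fy=3.3,interpolation=cv2.INTER_CUBIC))
w=capture("wrist"); cv2.imwrite("pics/w4.png",w["frame"])
a=cv2.imread("pics/s4.png"); b=cv2.resize(w["frame"],None,fx=.3,fy=.3)
E
```

```text
t 6.9 fix [ 64.6 -60.3] z 166.4 tooly_deg 155.5 toolz [ 0.002  0.001 -1.   ] F [-0.8 -0.3 -0.1] Ff [-0.8  0. ] M [-0.014  0.086 -0.031] w 60.1 gf 0.0 j [ 20.2  30.    3.    0.  -62.9 -44.6]
```

View pics/s4.png

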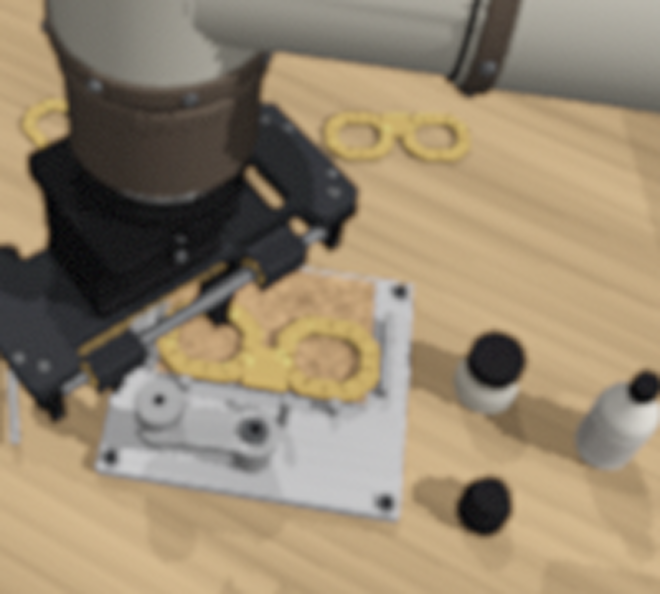

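Mask still home, fixture undisturbed, gripper above the screw. Descending around the head.

play_rows --steps '[{"ax":0,"ay":0,"az":0,"dx":0,"dy":0,"dz":30,"claw":60},{"ax":0,"ay":0,"az":0,"dx":0,"dy":0,"dz":30,"claw":60},{"ax":0,"ay":0,"az":0,"dx":0,"dy":0,"dz":14,"claw":60},{"ax":0,"ay":0,"az":0,"dx":0,"dy":0,"dz":11,"claw":60},{"ax":0,"ay":0,"az":0,"dx":0,"dy":0,"dz":10,"claw":60},{"ax":0,"ay":0,"az":0,"dx":0,"dy":0,"dz":0,"claw":60},{"ax":0,"ay":0,"az":0,"dx":0,"dy":0,"dz":0,"claw":48},{"ax":0,"ay":0,"az":0,"dx":0,"dy":0,"dz":0,"claw":48}]'

```text
time_s: 7.8
tcp_pos: [0.6735, 0.077, 0.0723]
ee_rot: [[-0.411, -0.911, 0.002], [-0.911, 0.411, 0.001], [-0.001, -0.002, -1.0]]
wrist_force: [0.4, -1.0, 0.4]
gripper_width: 0.594
gripper_force: 0.0
```

Run:
```python
from h import *
st()
# arc path in tool axes (fixed yaw): fixture deltas for strap angle steps
s=sense(); R=s["ee_rot"][:2,:2]; T=Rf.T@R  # tool axes in fixture
off=9*np.array([-1,1])/2**.5
p=fx(s["tcp_pos"]); 
for a in np.linspace(1.6,0,17):
    q=np.array([60,0])-60*np.array([np.cos(a),np.sin(a)])+off
    print(round(a,2),q.round(1),((q-p)@T).round(1)); p=q
```

```text
t 7.8 fix [ 64.7 -60.4] z 72.3 tooly_deg 155.7 toolz [ 0.002  0.001 -1.   ] F [ 0.4 -1.   0.4] Ff [ 0.1 -1.1] M [0.012 0.082 0.022] w 51.7 gf 0.0 j [ 20.2  35.1  -2.7   0.  -52.1 -44.5]
1.6 [ 55.4 -53.6] [ 1.8 11.4]
1.5 [ 49.4 -53.5] [4.2 4.3]
1.4 [ 43.4 -52.8] [3.7 4.7]
1.3 [ 37.6 -51.4] [3.2 5.1]
1.2 [ 31.9 -49.6] [2.7 5.4]
1.1 [ 26.4 -47.1] [2.1 5.6]
1.0 [ 21.2 -44.1] [1.6 5.8]
0.9 [ 16.3 -40.6] [1.  5.9]
0.8 [ 11.8 -36.7] [0.4 6. ]
0.7 [  7.7 -32.3] [-0.2  6. ]
0.6 [  4.1 -27.5] [-0.8  5.9]
0.5 [  1.  -22.4] [-1.4  5.8]
0.4 [ -1.6 -17. ] [-2.   5.7]
0.3 [ -3.7 -11.4] [-2.5  5.4]
0.2 [-5.2 -5.6] [-3.1  5.2]
0.1 [-6.1  0.4] [-3.6  4.8]
0.0 [-6.4  6.4] [-4.   4.4]
```

play_rows --steps '[{"ax":0,"ay":0,"az":0,"dx":1,"dy":6,"dz":0,"claw":48},{"ax":0,"ay":0,"az":0,"dx":1,"dy":5.5,"dz":0,"claw":48},{"ax":0,"ay":0,"az":0,"dx":4.2,"dy":4.3,"dz":0,"claw":48},{"ax":0,"ay":0,"az":0,"dx":3.7,"dy":4.7,"dz":0,"claw":48},{"ax":0,"ay":0,"az":0,"dx":3.2,"dy":5.1,"dz":0,"claw":48},{"ax":0,"ay":0,"az":0,"dx":2.7,"dy":5.4,"dz":0,"claw":48},{"ax":0,"ay":0,"az":0,"dx":2.1,"dy":5.6,"dz":0,"claw":48},{"ax":0,"ay":0,"az":0,"dx":1.6,"dy":5.8,"dz":0,"claw":48}]'

```text
time_s: 8.6
tcp_pos: [0.6267, 0.0757, 0.0722]
ee_rot: [[-0.412, -0.911, 0.003], [-0.911, 0.412, -0.0], [-0.001, -0.003, -1.0]]
wrist_force: [2.2, -3.4, 1.5]
gripper_width: 0.55
gripper_force: 2.0
```

```bash
python3 -c "
from h import *
st()"
```

```text
t 8.6 fix [ 20.5 -45. ] z 72.2 tooly_deg 155.7 toolz [ 0.003 -0.    -1.   ] F [ 2.2 -3.4  1.5] Ff [ 0.9 -3.9] M [-1.14  -0.789 -0.077] w 47.9 gf 2.0 j [ 21.6  31.3 -10.1   0.1 -48.4 -46. ]
```

play_rows --steps '[{"ax":0,"ay":0,"az":0,"dx":1,"dy":5.9,"dz":0,"claw":48},{"ax":0,"ay":0,"az":0,"dx":0.4,"dy":6,"dz":0,"claw":48},{"ax":0,"ay":0,"az":0,"dx":-0.2,"dy":6,"dz":0,"claw":48},{"ax":0,"ay":0,"az":0,"dx":-0.8,"dy":5.9,"dz":0,"claw":48},{"ax":0,"ay":0,"az":0,"dx":-1.4,"dy":5.8,"dz":0,"claw":48},{"ax":0,"ay":0,"az":0,"dx":-2,"dy":5.7,"dz":0,"claw":48},{"ax":0,"ay":0,"az":0,"dx":-2.5,"dy":5.4,"dz":0,"claw":48},{"ax":0,"ay":0,"az":0,"dx":-3.1,"dy":5.2,"dz":0,"claw":48},{"ax":0,"ay":0,"az":0,"dx":-3.6,"dy":4.8,"dz":0,"claw":48},{"ax":0,"ay":0,"az":0,"dx":-2,"dy":2.2,"dz":0,"claw":48}]'

```text
time_s: 9.6
tcp_pos: [0.5841, 0.1117, 0.071]
ee_rot: [[-0.411, -0.912, 0.001], [-0.912, 0.411, 0.0], [-0.001, -0.001, -1.0]]
wrist_force: [6.8, -6.1, -3.6]
gripper_width: 0.551
gripper_force: 4.1
```

```bash
python3 -c "
from h import *
st()"
```

```text
t 9.6 fix [-6.7  3.7] z 71.0 tooly_deg 155.7 toolz [ 0.001  0.    -1.   ] F [ 6.8 -6.1 -3.6] Ff [ 4.2 -8.1] M [-1.556 -1.735 -0.107] w 47.9 gf 4.1 j [ 26.4  28.5 -15.6   0.1 -45.8 -50.7]
```

play_rows --steps '[{"ax":0,"ay":0,"az":0,"dx":-1.4,"dy":1.4,"dz":0,"claw":48},{"ax":0,"ay":0,"az":0,"dx":-1.4,"dy":1.4,"dz":0,"claw":48},{"ax":0,"ay":0,"az":0,"dx":0,"dy":0,"dz":0,"claw":48}]'

```text
time_s: 9.9
tcp_pos: [0.5853, 0.1152, 0.0712]
ee_rot: [[-0.411, -0.912, 0.006], [-0.912, 0.411, 0.001], [-0.004, -0.006, -1.0]]
wrist_force: [9.6, -6.4, -5.2]
gripper_width: 0.555
gripper_force: 5.6
```

```bash
python3 -c "
from h import *
st()"
```

```text
t 9.9 fix [-4.2  6.6] z 71.2 tooly_deg 155.8 toolz [ 0.006  0.001 -1.   ] F [ 9.6 -6.4 -5.2] Ff [ 6.8 -9.4] M [-1.571 -2.594 -0.012] w 48.3 gf 5.6 j [ 26.7  28.5 -15.6   0.2 -45.5 -51.1]
```

play_rows --steps '[{"ax":0,"ay":0,"az":0,"dx":-1,"dy":1,"dz":0,"claw":48},{"ax":0,"ay":0,"az":0,"dx":0,"dy":0,"dz":0,"claw":48}]'

```text
time_s: 10.1
tcp_pos: [0.5856, 0.1164, 0.0713]
ee_rot: [[-0.411, -0.912, 0.008], [-0.912, 0.411, 0.001], [-0.004, -0.007, -1.0]]
wrist_force: [12.4, -7.4, -5.8]
gripper_width: 0.555
gripper_force: 6.7
```

```bash
python3 -c "
from h import *
st()"
```

```text
t 10.1 fix [-3.5  7.5] z 71.3 tooly_deg 155.8 toolz [ 0.008  0.001 -1.   ] F [12.4 -7.4 -5.8] Ff [  9.  -11.2] M [-1.985 -3.18  -0.089] w 48.3 gf 6.7 j [ 26.8  28.5 -15.6   0.2 -45.4 -51.2]
```

The strap is against its stop: force up to 14 N with no further swing. Next I'll centre on the head and spin the open gripper anticlockwise, to give the wrist room for one long clockwise turn.

play_rows --steps '[{"ax":0,"ay":0,"az":0,"dx":0.4,"dy":-5.5,"dz":0,"claw":54},{"ax":0,"ay":0,"az":0,"dx":0.4,"dy":-5.8,"dz":0,"claw":54},{"ax":0,"ay":0,"az":0,"dx":0,"dy":0,"dz":0,"claw":54},{"ax":0,"ay":0,"az":-8.4,"dx":0,"dy":0,"dz":0,"claw":54},{"ax":0,"ay":0,"az":-8.4,"dx":0,"dy":0,"dz":0,"claw":54},{"ax":0,"ay":0,"az":-8.4,"dx":0,"dy":0,"dz":0,"claw":54},{"ax":0,"ay":0,"az":-8.4,"dx":0,"dy":0,"dz":0,"claw":54},{"ax":0,"ay":0,"az":-8.4,"dx":0,"dy":0,"dz":0,"claw":54},{"ax":0,"ay":0,"az":-8.4,"dx":0,"dy":0,"dz":0,"claw":54},{"ax":0,"ay":0,"az":-8.4,"dx":0,"dy":0,"dz":0,"claw":54},{"ax":0,"ay":0,"az":-8.4,"dx":0,"dy":0,"dz":0,"claw":54},{"ax":0,"ay":0,"az":-8.4,"dx":0,"dy":0,"dz":0,"claw":54},{"ax":0,"ay":0,"az":-8.4,"dx":0,"dy":0,"dz":0,"claw":54},{"ax":0,"ay":0,"az":-8.4,"dx":0,"dy":0,"dz":0,"claw":54},{"ax":0,"ay":0,"az":-8.4,"dx":0,"dy":0,"dz":0,"claw":54}]'

```text
time_s: 11.6
tcp_pos: [0.5911, 0.1113, 0.071]
ee_rot: [[0.974, -0.227, -0.001], [-0.227, -0.974, 0.0], [-0.001, -0.0, -1.0]]
wrist_force: [-0.4, -0.1, -0.7]
gripper_width: 0.619
gripper_force: 0.0
```

Run:
```python
from h import *
st()
c=capture("scene"); cv2.imwrite("pics/s5.png",cv2.resize(c["frame"][170:310,200:360],None,fx=4.2,fy=4.2,interpolation=cv2.INTER_CUBIC))
```

```text
t 11.6 fix [-0.2  0.8] z 71.0 tooly_deg -103.1 toolz [-0.001  0.    -1.   ] F [-0.4 -0.1 -0.7] Ff [-0.4  0.1] M [-0.049  0.158  0.016] w 53.8 gf 0.0 j [ 26.   29.1 -14.5  -0.  -46.5  50.8]
```

View pics/s5.png

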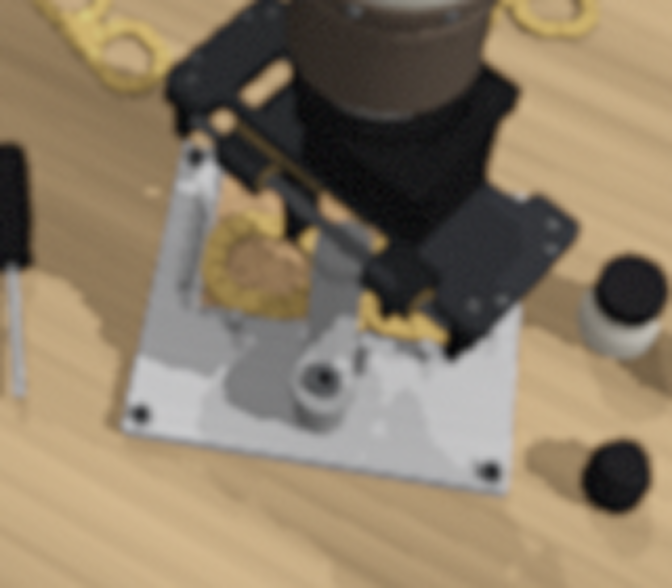

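The strap runs straight over the bridge (crop ~(340,290)) beside its dowel at (360,350), and the mask is in place. Finishing the wrist wind-up.

play_rows --steps '[{"ax":0,"ay":0,"az":-8.4,"dx":0,"dy":0,"dz":0,"claw":54},{"ax":0,"ay":0,"az":-8.4,"dx":0,"dy":0,"dz":0,"claw":54},{"ax":0,"ay":0,"az":-8.4,"dx":0,"dy":0,"dz":0,"claw":54},{"ax":0,"ay":0,"az":-8.4,"dx":0,"dy":0,"dz":0,"claw":54},{"ax":0,"ay":0,"az":-8.4,"dx":0,"dy":0,"dz":0,"claw":54},{"ax":0,"ay":0,"az":-8.4,"dx":0,"dy":0,"dz":0,"claw":54},{"ax":0,"ay":0,"az":-8.4,"dx":0,"dy":0,"dz":0,"claw":54},{"ax":0,"ay":0,"az":-8.4,"dx":0,"dy":0,"dz":0,"claw":54},{"ax":0,"ay":0,"az":-8.4,"dx":0,"dy":0,"dz":0,"claw":54},{"ax":0,"ay":0,"az":-8.4,"dx":0,"dy":0,"dz":0,"claw":54},{"ax":0,"ay":0,"az":-8.4,"dx":0,"dy":0,"dz":0,"claw":54},{"ax":0,"ay":0,"az":-8.4,"dx":0,"dy":0,"dz":0,"claw":54},{"ax":0,"ay":0,"az":-8.4,"dx":0,"dy":0,"dz":0,"claw":54},{"ax":0,"ay":0,"az":-8.4,"dx":0,"dy":0,"dz":0,"claw":54},{"ax":0,"ay":0,"az":0,"dx":0,"dy":0,"dz":1.5,"claw":36},{"ax":0,"ay":0,"az":0,"dx":0,"dy":0,"dz":0,"claw":32},{"ax":0,"ay":0,"az":0,"dx":0,"dy":0,"dz":0,"claw":32},{"ax":0,"ay":0,"az":0,"dx":0,"dy":0,"dz":0,"claw":32}]'

```text
time_s: 13.45
tcp_pos: [0.5917, 0.1109, 0.0696]
ee_rot: [[-0.242, 0.97, -0.0], [0.97, 0.242, 0.0], [0.0, -0.0, -1.0]]
wrist_force: [0.3, -0.4, 0.1]
gripper_width: 0.389
gripper_force: 0.0
```

```bash
python3 -c "
from h import *
st()"
```

```text
t 13.45 fix [0.2 0.2] z 69.6 tooly_deg 14.0 toolz [-0.  0. -1.] F [ 0.3 -0.4  0.1] Ff [ 0.1 -0.5] M [-0.073  0.007  0.041] w 33.8 gf 0.0 j [ 26.   29.2 -14.5  -0.  -46.3 168. ]
```

play_rows --steps '[{"ax":0,"ay":0,"az":0,"dx":0,"dy":0,"dz":0,"claw":29.5},{"ax":0,"ay":0,"az":0,"dx":0,"dy":0,"dz":0,"claw":29.5},{"ax":0,"ay":0,"az":0,"dx":0,"dy":0,"dz":0,"claw":29.5},{"ax":0,"ay":0,"az":0,"dx":0,"dy":0,"dz":0,"claw":29.5}]'

```text
time_s: 13.85
tcp_pos: [0.5926, 0.1111, 0.0697]
ee_rot: [[-0.243, 0.97, 0.002], [0.97, 0.243, 0.001], [0.0, 0.002, -1.0]]
wrist_force: [3.5, 0.0, -2.2]
gripper_width: 0.339
gripper_force: 5.5
```

```bash
python3 -c "
from h import *
st()"
```

```text
t 13.85 fix [1.1 0.1] z 69.7 tooly_deg 14.1 toolz [ 0.002  0.001 -1.   ] F [ 3.5  0.  -2.2] Ff [ 3.2 -1.2] M [-0.014 -0.962  0.032] w 29.5 gf 5.5 j [ 26.   29.2 -14.5   0.  -46.2 168.1]
```

The pinch is only about 5.5 N, which is the light pinch wanted. I'll centre it and turn clockwise in short groups, following the screw down.

play_rows --steps '[{"ax":0,"ay":0,"az":0,"dx":0,"dy":1.2,"dz":0,"claw":29.5},{"ax":0,"ay":0,"az":6,"dx":0,"dy":0,"dz":0.1,"claw":29.5},{"ax":0,"ay":0,"az":6,"dx":0,"dy":0,"dz":0.1,"claw":29.5},{"ax":0,"ay":0,"az":6,"dx":0,"dy":0,"dz":0.1,"claw":29.5},{"ax":0,"ay":0,"az":6,"dx":0,"dy":0,"dz":0.1,"claw":29.5}]'

```text
time_s: 14.35
tcp_pos: [0.5936, 0.1112, 0.0694]
ee_rot: [[0.176, 0.984, 0.002], [0.984, -0.176, 0.0], [0.001, 0.002, -1.0]]
wrist_force: [4.1, -0.3, -2.0]
gripper_width: 0.341
gripper_force: 6.4
```

```bash
python3 -c "
from h import *
st()"
```

```text
t 14.35 fix [ 2.1 -0.2] z 69.4 tooly_deg -10.1 toolz [ 0.002  0.    -1.   ] F [ 4.1 -0.3 -2. ] Ff [ 3.8 -1.7] M [-0.265 -1.046  0.052] w 29.6 gf 6.4 j [ 26.   29.3 -14.3   0.  -46.2 143.9]
```

play_rows --steps '[{"ax":0,"ay":0,"az":0,"dx":0,"dy":2,"dz":0,"claw":29.5},{"ax":0,"ay":0,"az":6,"dx":0,"dy":0,"dz":0.1,"claw":29.5},{"ax":0,"ay":0,"az":6,"dx":0,"dy":0,"dz":0.1,"claw":29.5},{"ax":0,"ay":0,"az":6,"dx":0,"dy":0,"dz":0.1,"claw":29.5}]'

```text
time_s: 14.75
tcp_pos: [0.5947, 0.1105, 0.069]
ee_rot: [[0.469, 0.883, -0.001], [0.883, -0.469, -0.001], [-0.001, -0.0, -1.0]]
wrist_force: [2.2, -0.9, 0.6]
gripper_width: 0.335
gripper_force: 6.3
```

```bash
cat > q.py <<'E'
from h import *
M=[];G=[]
for i in range(1):
    s=sense();M.append(s["moment"]);G.append(s["wrist_force"])
print("t",round(s["time_s"],2),"fix",fx(s["tcp_pos"]).round(1),"z",round(s["tcp_pos"][2]*1000,1),"Mz",s["moment"][2].round(3),"F",s["wrist_force"].round(1),"gf",round(s["gripper_force"],1),"j6",s["joints"][5].round(1),"yawy",round(np.degrees(np.arctan2(s["ee_rot"][1,1],s["ee_rot"][0,1])),1),"eff6",s["effort"][5].round(3))
E
python3 q.py
```

```text
t 14.75 fix [ 2.8 -1.2] z 69.0 Mz 0.088 F [ 2.2 -0.9  0.6] gf 6.3 j6 126.1 yawy -28.0 eff6 0.652
```

play_rows --steps '[{"ax":0,"ay":0,"az":6,"dx":0,"dy":0.5,"dz":0.1,"claw":29.5},{"ax":0,"ay":0,"az":6,"dx":0,"dy":0.5,"dz":0.1,"claw":29.5},{"ax":0,"ay":0,"az":6,"dx":0,"dy":0,"dz":0.1,"claw":29.5},{"ax":0,"ay":0,"az":6,"dx":0,"dy":0,"dz":0.1,"claw":29.5}]'

```text
time_s: 15.15
tcp_pos: [0.5955, 0.1099, 0.0687]
ee_rot: [[0.788, 0.616, -0.001], [0.616, -0.788, -0.001], [-0.001, 0.0, -1.0]]
wrist_force: [1.6, -1.2, 0.8]
gripper_width: 0.342
gripper_force: 6.3
```

```bash
python3 q.py
```

```text
t 15.15 fix [ 3.4 -2.1] z 68.7 Mz -0.018 F [ 1.6 -1.2  0.8] gf 6.3 j6 102.2 yawy -52.0 eff6 0.653
```

play_rows --steps '[{"ax":0,"ay":0,"az":6,"dx":0,"dy":0,"dz":0.1,"claw":29.5},{"ax":0,"ay":0,"az":6,"dx":0,"dy":0,"dz":0.1,"claw":29.5},{"ax":0,"ay":0,"az":6,"dx":0,"dy":0,"dz":0.1,"claw":29.5}]'

```text
time_s: 15.45
tcp_pos: [0.5956, 0.1097, 0.0685]
ee_rot: [[0.94, 0.342, -0.001], [0.342, -0.94, -0.001], [-0.001, 0.001, -1.0]]
wrist_force: [1.2, -2.2, 1.4]
gripper_width: 0.342
gripper_force: 6.3
```

```bash
python3 q.py
```

```text
t 15.45 fix [ 3.5 -2.3] z 68.5 Mz 0.014 F [ 1.2 -2.2  1.4] gf 6.3 j6 84.2 yawy -70.0 eff6 0.65
```

Joint-6 effort is a much quieter torque signal than Mz (0.65 while free). Continuing and watching it.

play_rows --steps '[{"ax":0,"ay":0,"az":6,"dx":0,"dy":0.8,"dz":0.1,"claw":29.5},{"ax":0,"ay":0,"az":6,"dx":0,"dy":0,"dz":0.1,"claw":29.5},{"ax":0,"ay":0,"az":6,"dx":0,"dy":0,"dz":0.1,"claw":29.5}]'

```text
time_s: 15.75
tcp_pos: [0.5958, 0.1089, 0.0682]
ee_rot: [[0.999, 0.035, -0.001], [0.035, -0.999, -0.001], [-0.001, 0.001, -1.0]]
wrist_force: [0.6, -1.0, 1.1]
gripper_width: 0.337
gripper_force: 6.3
```

```bash
python3 q.py
```

```text
t 15.75 fix [ 3.4 -3.1] z 68.2 Mz 0.079 F [ 0.6 -1.   1.1] gf 6.3 j6 66.3 yawy -88.0 eff6 0.652
```

play_rows --steps '[{"ax":0,"ay":0,"az":6,"dx":0,"dy":0,"dz":0.1,"claw":29.5},{"ax":0,"ay":0,"az":6,"dx":0,"dy":0,"dz":0.1,"claw":29.5},{"ax":0,"ay":0,"az":6,"dx":0,"dy":0,"dz":0.1,"claw":29.5}]'

```text
time_s: 16.05
tcp_pos: [0.5958, 0.1083, 0.0679]
ee_rot: [[0.961, -0.276, -0.001], [-0.276, -0.961, -0.002], [-0.001, 0.002, -1.0]]
wrist_force: [1.0, -4.3, 0.8]
gripper_width: 0.341
gripper_force: 6.4
```

```bash
python3 q.py
```

```text
t 16.05 fix [ 3.1 -3.6] z 67.9 Mz 0.003 F [ 1.  -4.3  0.8] gf 6.4 j6 48.3 yawy -106.0 eff6 0.649
```

play_rows --steps '[{"ax":0,"ay":0,"az":6,"dx":0,"dy":1.5,"dz":0.1,"claw":29.5},{"ax":0,"ay":0,"az":6,"dx":0,"dy":0,"dz":0.1,"claw":29.5},{"ax":0,"ay":0,"az":6,"dx":0,"dy":0,"dz":0.1,"claw":29.5}]'

```text
time_s: 16.35
tcp_pos: [0.5955, 0.1074, 0.0677]
ee_rot: [[0.829, -0.559, -0.001], [-0.559, -0.829, -0.001], [-0.0, 0.001, -1.0]]
wrist_force: [1.6, -2.6, 1.5]
gripper_width: 0.341
gripper_force: 6.3
```

```bash
python3 q.py
```

```text
t 16.35 fix [ 2.5 -4.3] z 67.7 Mz 0.066 F [ 1.6 -2.6  1.5] gf 6.3 j6 30.4 yawy -124.0 eff6 0.655
```

play_rows --steps '[{"ax":0,"ay":0,"az":6,"dx":0,"dy":0,"dz":0.1,"claw":29.5},{"ax":0,"ay":0,"az":6,"dx":0,"dy":0,"dz":0.1,"claw":29.5},{"ax":0,"ay":0,"az":6,"dx":0,"dy":0,"dz":0.1,"claw":29.5}]'

```text
time_s: 16.65
tcp_pos: [0.595, 0.107, 0.0674]
ee_rot: [[0.616, -0.788, -0.002], [-0.788, -0.616, -0.002], [0.0, 0.003, -1.0]]
wrist_force: [0.0, -3.3, 1.9]
gripper_width: 0.341
gripper_force: 6.3
```

```bash
python3 q.py
```

```text
t 16.65 fix [ 1.9 -4.6] z 67.4 Mz 0.008 F [ 0.  -3.3  1.9] gf 6.3 j6 12.4 yawy -142.0 eff6 0.654
```

```bash
python3 - <<'E'
from h import *
for n in("scene","top"):
    c=capture(n); P=pts(c); z=P[...,2]
    f=np.stack([*( (P[...,:2]-O)@Rf*1000 ).transpose(2,0,1)],-1)
    for a,b in((22,30),(30,38),(38,46),(46,52)):
        m=(z>.046)&(z<.053)&(f[...,0]>a)&(f[...,0]<b)&(abs(f[...,1])<30)
        if m.sum()>5: y=f[m][:,1]; print(n,a,b,m.sum(),y.min().round(1),y.max().round(1),np.median(y).round(1))
    m=(z>.0525)&(z<.058)&(np.hypot(f[...,0]-60,f[...,1])<20)
    if m.sum(): print("cap",m.sum(),f[m].mean(0).round(1))
    m=(z>.008)&(z<.0145)&(f[...,0]>-95)&(abs(f[...,1])<110)&(f[...,0]<95)
    print("plate rect",cv2.minAreaRect(P[m][:,:2].astype(np.float32)*1000))
E
python3 q.py
```

```text
cap 37 [64.1 -1.6]
plate rect ((590.0764770507812, 107.21733856201172), (176.70565795898438, 195.9686737060547), 20.715435028076172)
plate rect ((590.0485229492188, 111.11870574951172), (174.3360595703125, 196.35182189941406), 20.94450569152832)
t 16.75 fix [ 1.9 -4.6] z 67.4 Mz -0.035 F [-0.3 -2.5  3.2] gf 6.3 j6 12.6 yawy -141.8 eff6 -0.349
```

Run:
```python
from h import *
c=capture("scene"); cv2.imwrite("pics/s6.png",cv2.resize(c["frame"][190:290,210:340],None,fx=6,fy=6,interpolation=cv2.INTER_CUBIC))
```

```text
(no output)
```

View pics/s6.png

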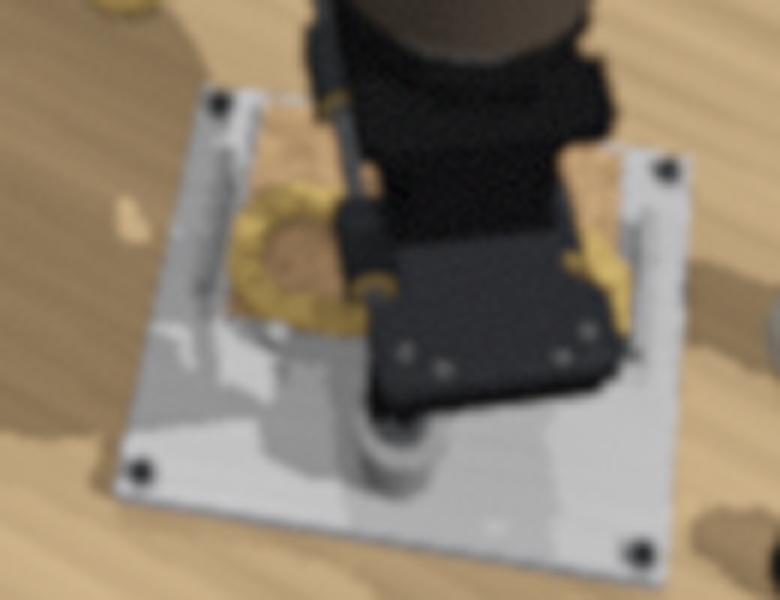

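The gripper hides the strap here, but the lateral force presses the strap towards its stop, so nothing has gone wrong. Continuing to turn.

play_rows --steps '[{"ax":0,"ay":0,"az":6,"dx":0,"dy":0,"dz":0.1,"claw":29.5},{"ax":0,"ay":0,"az":6,"dx":0,"dy":0,"dz":0.1,"claw":29.5},{"ax":0,"ay":0,"az":6,"dx":0,"dy":0,"dz":0.1,"claw":29.5}]'

```text
time_s: 17.1
tcp_pos: [0.5944, 0.1067, 0.0671]
ee_rot: [[0.343, -0.939, -0.003], [-0.939, -0.343, -0.002], [0.001, 0.004, -1.0]]
wrist_force: [-2.5, -4.9, 5.1]
gripper_width: 0.339
gripper_force: 6.3
```

```bash
python3 q.py
```

```text
t 17.1 fix [ 1.2 -4.7] z 67.1 Mz 0.034 F [-2.5 -4.9  5.1] gf 6.3 j6 -5.5 yawy -159.9 eff6 0.65
```

play_rows --steps '[{"ax":0,"ay":0,"az":6,"dx":0,"dy":0,"dz":0.1,"claw":29.5},{"ax":0,"ay":0,"az":6,"dx":0,"dy":0,"dz":0.1,"claw":29.5},{"ax":0,"ay":0,"az":6,"dx":0,"dy":0,"dz":0.1,"claw":29.5}]'

```text
time_s: 17.4
tcp_pos: [0.5937, 0.1065, 0.0669]
ee_rot: [[0.036, -0.999, -0.005], [-0.999, -0.036, -0.003], [0.003, 0.005, -1.0]]
wrist_force: [-4.6, -3.8, 8.5]
gripper_width: 0.334
gripper_force: 6.4
```

```bash
python3 q.py
```

```text
t 17.4 fix [ 0.5 -4.6] z 66.9 Mz 0.038 F [-4.6 -3.8  8.5] gf 6.4 j6 -23.5 yawy -177.9 eff6 0.599
```

play_rows --steps '[{"ax":0,"ay":0,"az":6,"dx":0,"dy":0,"dz":0.1,"claw":29.5},{"ax":0,"ay":0,"az":6,"dx":0,"dy":0,"dz":0.1,"claw":29.5},{"ax":0,"ay":0,"az":6,"dx":0,"dy":0,"dz":0.1,"claw":29.5}]'

```text
time_s: 17.7
tcp_pos: [0.5931, 0.1068, 0.0664]
ee_rot: [[-0.275, -0.962, -0.006], [-0.962, 0.275, -0.002], [0.004, 0.005, -1.0]]
wrist_force: [-4.7, -2.4, 5.4]
gripper_width: 0.338
gripper_force: 6.2
```

```bash
python3 q.py
```

```text
t 17.7 fix [ 0.1 -4.1] z 66.4 Mz 0.161 F [-4.7 -2.4  5.4] gf 6.2 j6 -41.5 yawy 164.1 eff6 0.563
```

Resistance has clearly risen: Mz went from about 0.03 to 0.16 and joint-6 effort shifted over the last ~18°. I'll make one small further turn to see whether it's still climbing.

play_rows --steps '[{"ax":0,"ay":0,"az":4,"dx":0,"dy":0,"dz":0,"claw":29.5}]'

```text
time_s: 17.8
tcp_pos: [0.5931, 0.1069, 0.0663]
ee_rot: [[-0.34, -0.94, -0.006], [-0.94, 0.34, -0.002], [0.004, 0.005, -1.0]]
wrist_force: [-4.7, -2.0, 6.6]
gripper_width: 0.344
gripper_force: 6.1
```

```bash
python3 q.py
```

```text
t 17.8 fix [ 0.1 -3.9] z 66.3 Mz 0.045 F [-4.7 -2.   6.6] gf 6.1 j6 -45.5 yawy 160.1 eff6 0.216
```

play_rows --steps '[{"ax":0,"ay":0,"az":4,"dx":0,"dy":0,"dz":0,"claw":29.5}]'

```text
time_s: 17.9
tcp_pos: [0.593, 0.1071, 0.0661]
ee_rot: [[-0.405, -0.914, -0.006], [-0.914, 0.405, -0.002], [0.004, 0.004, -1.0]]
wrist_force: [-4.1, -0.1, 3.7]
gripper_width: 0.344
gripper_force: 6.1
```

```bash
python3 q.py
```

```text
t 17.9 fix [ 0.1 -3.7] z 66.1 Mz 0.103 F [-4.1 -0.1  3.7] gf 6.1 j6 -49.4 yawy 156.1 eff6 0.324
```

Run:
```python
from h import *
M=[];E=[]
for i in range(12):
    capture("wrist"); s=sense(); M.append(s["moment"][2]); E.append(s["effort"][5])
print(np.mean(M),np.std(M)/12**.5,np.round(E,3),s["wrist_force"].round(1),s["joints"][5])
```

```text
0.0512900082118978 0.006603473431434357 [-0.252 -0.259 -0.094 -0.056 -0.05  -0.049 -0.049 -0.048 -0.048 -0.048
 -0.048 -0.049] [-4.7 -1.3  6.1] -49.277718956162204
```

Static torque holds at 0.05 N m, more than the 0.03 a free screw could resist, and the running torque rose by about 0.09 N m. That's roughly 20 N of clamping, so it's seated finger-tight. Releasing and retreating.

play_rows --steps '[{"ax":0,"ay":0,"az":0,"dx":0,"dy":0,"dz":0,"claw":34},{"ax":0,"ay":0,"az":0,"dx":0,"dy":0,"dz":0,"claw":50},{"ax":0,"ay":0,"az":0,"dx":0,"dy":0,"dz":0,"claw":54},{"ax":0,"ay":0,"az":0,"dx":0,"dy":0,"dz":0,"claw":54},{"ax":0,"ay":0,"az":0,"dx":0,"dy":0,"dz":-10,"claw":54},{"ax":0,"ay":0,"az":0,"dx":0,"dy":0,"dz":-30,"claw":54},{"ax":0,"ay":0,"az":0,"dx":0,"dy":0,"dz":-45,"claw":54},{"ax":0,"ay":0,"az":0,"dx":0,"dy":0,"dz":-45,"claw":54},{"ax":0,"ay":0,"az":0,"dx":0,"dy":0,"dz":-40,"claw":54},{"ax":0,"ay":0,"az":0,"dx":40,"dy":0,"dz":0,"claw":54},{"ax":0,"ay":0,"az":0,"dx":40,"dy":0,"dz":0,"claw":54},{"ax":0,"ay":0,"az":0,"dx":40,"dy":0,"dz":0,"claw":54},{"ax":0,"ay":0,"az":0,"dx":40,"dy":0,"dz":0,"claw":54},{"ax":0,"ay":0,"az":0,"dx":0,"dy":0,"dz":0,"claw":54}]'

```text
time_s: 19.9
tcp_pos: [0.5286, -0.0414, 0.2373]
ee_rot: [[-0.409, -0.913, 0.0], [-0.913, 0.409, -0.0], [-0.0, -0.0, -1.0]]
wrist_force: [0.6, -0.0, 0.5]
gripper_width: 0.623
gripper_force: 0.0
```

Run:
```python
from h import *
st()
c=capture("scene"); d=capture("top")
a=cv2.resize(c["frame"][180:300,205:355],(400,320),interpolation=cv2.INTER_CUBIC)
b=cv2.resize(d["frame"][125:225,180:305],(400,320),interpolation=cv2.INTER_CUBIC)
cv2.imwrite("pics/end.png",np.hstack([a,b]))
for n,c in(("scene",c),("top",d)):
    P=pts(c);z=P[...,2];f=(P[...,:2]-O)@Rf*1000
    near=(abs(f[...,0])<85)&(abs(f[...,1])<85)
    h=near&(z>.068)&(z<.085); p=near&(z>.0525)&(z<.058)&(f[...,0]>45)
    print(n,"head",h.sum(),f[h].mean(0).round(1),(z[h].max()*1000).round(1),"cap",p.sum(),f[p].mean(0).round(1))
    m=near&(z>.045)&(z<.053)&(f[...,0]>20)&(f[...,0]<50)
    if m.sum()>9: print("strap mid",m.sum(),f[m].mean(0).round(1))
```

```text
t 19.9 fix [-112.6 -119.9] z 237.3 tooly_deg 155.9 toolz [ 0. -0. -1.] F [ 0.6 -0.   0.5] Ff [ 0.6 -0.2] M [0.    0.051 0.018] w 54.2 gf 0.0 j [ 13.1  12.8 -12.8   0.  -64.5 -37.2]
scene head 175 [ 2.4 -3. ] 81.2 cap 63 [59.6 -2.9]
strap mid 167 [35. -1.]<stdin>:11: RuntimeWarning: Mean of empty slice.
  ret = um.true_divide(
Traceback (most recent call last):
ValueError: zero-size array to reduction operation maximum which has no identity
```

View pics/end.png

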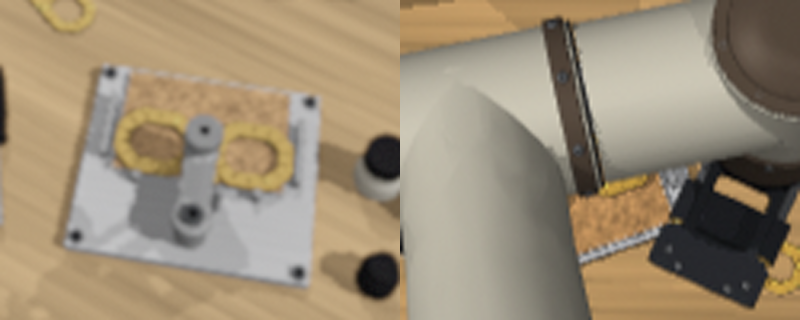

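The strap is closed: head at y -3.0 and pivot cap at y -2.9, so they line up, and the mask is on its pins. One numeric check: how far did the head come down, compared with the first picture?

Run:
```python
from h import *
import pickle
def hz(c):
    P=pts(c);z=P[...,2];f=(P[...,:2]-O)@Rf*1000
    m=(abs(f[...,0])<90)&(abs(f[...,1])<90)&(z>.072)&(z<.09)
    m=cv2.erode(m.astype(np.uint8),np.ones((3,3)))>0
    b=(abs(f[...,0]-60)<9)&(abs(f[...,1]+2.9)<9)&(z>.052)&(z<.058)
    return (np.median(z[m])*1000).round(2),m.sum(),(np.median(z[b])*1000).round(2)
print(hz(pickle.load(open("scene.pkl","rb"))),[hz(capture("scene")) for _ in range(2)])
```

```text
(np.float64(80.52), np.int64(119), np.float64(55.34)) [(np.float64(78.89), np.int64(107), np.float64(55.46)), (np.float64(78.85), np.int64(104), np.float64(55.55))]
```

The head has dropped about 1.8 mm, less than the wrist turn implies, so the pads may have slipped part of the time. I'll check tightness the safe way: regrip with a 5 N pinch, which itself slips at 20–30 N of clamping, and feel the torque again.

play_rows --steps '[{"ax":0,"ay":0,"az":0,"dx":-41,"dy":0.8,"dz":0,"claw":54},{"ax":0,"ay":0,"az":0,"dx":-41,"dy":0,"dz":0,"claw":54},{"ax":0,"ay":0,"az":0,"dx":-41,"dy":0,"dz":0,"claw":54},{"ax":0,"ay":0,"az":0,"dx":-40.5,"dy":0,"dz":0,"claw":54},{"ax":0,"ay":0,"az":0,"dx":0,"dy":0,"dz":0,"claw":54},{"ax":0,"ay":0,"az":0,"dx":0,"dy":0,"dz":40,"claw":54},{"ax":0,"ay":0,"az":0,"dx":0,"dy":0,"dz":45,"claw":54},{"ax":0,"ay":0,"az":0,"dx":0,"dy":0,"dz":45,"claw":54},{"ax":0,"ay":0,"az":0,"dx":0,"dy":0,"dz":20,"claw":54},{"ax":0,"ay":0,"az":0,"dx":0,"dy":0,"dz":12,"claw":54},{"ax":0,"ay":0,"az":0,"dx":0,"dy":0,"dz":7,"claw":54},{"ax":0,"ay":0,"az":0,"dx":0,"dy":0,"dz":0,"claw":40},{"ax":0,"ay":0,"az":0,"dx":0,"dy":0,"dz":0,"claw":33},{"ax":0,"ay":0,"az":0,"dx":0,"dy":0,"dz":0,"claw":29.7},{"ax":0,"ay":0,"az":0,"dx":0,"dy":0,"dz":0,"claw":29.7},{"ax":0,"ay":0,"az":0,"dx":0,"dy":0,"dz":0,"claw":29.7},{"ax":0,"ay":0,"az":0,"dx":0,"dy":0,"dz":0,"claw":29.7}]'

```text
time_s: 21.8
tcp_pos: [0.5955, 0.1119, 0.0676]
ee_rot: [[-0.405, -0.914, -0.001], [-0.914, 0.405, 0.0], [0.0, 0.001, -1.0]]
wrist_force: [-4.6, 2.0, 3.6]
gripper_width: 0.347
gripper_force: 2.7
```

Run:
```python
from h import *
st(); M=[]
for i in range(8): capture("wrist"); M.append(sense()["moment"][2])
print(np.mean(M),sense()["effort"][5],sense()["gripper_force"])
```

```text
t 21.8 fix [ 4.1 -0.1] z 67.6 tooly_deg 156.1 toolz [-0.001  0.    -1.   ] F [-4.6  2.   3.6] Ff [-3.6  3.5] M [ 0.918  1.49  -0.078] w 30.2 gf 2.7 j [ 25.9  29.7 -14.   -0.1 -46.4 -49.8]
-0.04650968118557343 0.037880331510677934 3.6329672229476273
```

The regrip is off-centre. Combining the earlier grip orientations puts the head axis at about (0.5932, 0.1075). Recentring and regripping.

play_rows --steps '[{"ax":0,"ay":0,"az":0,"dx":0,"dy":0,"dz":0,"claw":36},{"ax":0,"ay":0,"az":0,"dx":0,"dy":0,"dz":0,"claw":38},{"ax":0,"ay":0,"az":0,"dx":2.5,"dy":1.2,"dz":0,"claw":38},{"ax":0,"ay":0,"az":0,"dx":2.5,"dy":1.1,"dz":0,"claw":38},{"ax":0,"ay":0,"az":0,"dx":0,"dy":0,"dz":0,"claw":38},{"ax":0,"ay":0,"az":0,"dx":0,"dy":0,"dz":0,"claw":33},{"ax":0,"ay":0,"az":0,"dx":0,"dy":0,"dz":0,"claw":29.6},{"ax":0,"ay":0,"az":0,"dx":0,"dy":0,"dz":0,"claw":29.6},{"ax":0,"ay":0,"az":0,"dx":0,"dy":0,"dz":0,"claw":29.6}]'

```text
time_s: 23.1
tcp_pos: [0.5928, 0.1078, 0.0671]
ee_rot: [[-0.405, -0.914, 0.001], [-0.914, 0.405, -0.0], [-0.0, -0.001, -1.0]]
wrist_force: [3.1, -1.2, -1.2]
gripper_width: 0.346
gripper_force: 1.5
```

```bash
cat > m.py <<'E'
from h import *
st(); M=[]
for i in range(8): capture("wrist"); M.append(sense()["moment"][2])
print("Mz",np.mean(M).round(3),"e6",sense()["effort"][5].round(3),"gf",sense()["gripper_force"].round(1),"F",sense()["wrist_force"].round(1))
E
python3 m.py
```

```text
t 23.1 fix [ 0.1 -3.1] z 67.1 tooly_deg 156.1 toolz [ 0.001 -0.    -1.   ] F [ 3.1 -1.2 -1.2] Ff [ 2.4 -2.2] M [-0.55  -0.575  0.006] w 30.1 gf 1.5 j [ 25.7  29.4 -14.7   0.1 -45.9 -49.6]Traceback (most recent call last):
  File "m.py", line 4, in <module>
    print("Mz",np.mean(M).round(3),"e6",sense()["effort"][5].round(3),"gf",sense()["gripper_force"].round(1),"F",sense()["wrist_force"].round(1))
                                                                           ^^^^^^^^^^^^^^^^^^^^^^^^^^^^^^
AttributeError: 'float' object has no attribute 'round'
```

play_rows --steps '[{"ax":0,"ay":0,"az":0,"dx":0,"dy":-1.5,"dz":0,"claw":29.6},{"ax":0,"ay":0,"az":0,"dx":0,"dy":0,"dz":0,"claw":29.6},{"ax":0,"ay":0,"az":6,"dx":0,"dy":0,"dz":0,"claw":29.6},{"ax":0,"ay":0,"az":6,"dx":0,"dy":0,"dz":0,"claw":29.6},{"ax":0,"ay":0,"az":6,"dx":0,"dy":0,"dz":0,"claw":29.6}]'

```text
time_s: 24.0
tcp_pos: [0.5924, 0.1075, 0.0669]
ee_rot: [[-0.671, -0.742, -0.002], [-0.742, 0.671, -0.0], [0.002, 0.001, -1.0]]
wrist_force: [-0.4, -0.2, 0.0]
gripper_width: 0.342
gripper_force: 4.7
```

```bash
sed -i 's/sense()\["gripper_force"\].round(1)/sense()["gripper_force"]/' m.py; python3 q.py; python3 m.py
```

```text
t 24.0 fix [-0.3 -3.2] z 66.9 Mz 0.103 F [-0.4 -0.2  0. ] gf 4.7 j6 -67.7 yawy 137.9 eff6 0.576
t 24.0 fix [-0.3 -3.2] z 66.9 tooly_deg 137.9 toolz [-0.002 -0.    -1.   ] F [-0.4 -0.2  0. ] Ff [-0.5 -0. ] M [0.12  0.293 0.103] w 29.7 gf 4.7 j [ 25.7  29.5 -14.5  -0.  -46.1 -67.7]
Mz 0.015 e6 -0.031 gf 4.820783883333206 F [-4.6  1.8  3.2]
```

play_rows --steps '[{"ax":0,"ay":0,"az":6,"dx":0,"dy":0,"dz":0,"claw":29.5},{"ax":0,"ay":0,"az":6,"dx":0,"dy":0,"dz":0,"claw":29.5},{"ax":0,"ay":0,"az":6,"dx":0,"dy":0,"dz":0,"claw":29.5}]'

```text
time_s: 24.7
tcp_pos: [0.592, 0.1073, 0.0667]
ee_rot: [[-0.867, -0.498, -0.003], [-0.498, 0.867, -0.001], [0.003, 0.001, -1.0]]
wrist_force: [-5.0, 2.3, 1.7]
gripper_width: 0.343
gripper_force: 6.3
```

```bash
python3 q.py; python3 m.py
```

```text
t 24.7 fix [-0.8 -3.3] z 66.7 Mz 0.194 F [-5.   2.3  1.7] gf 6.3 j6 -85.7 yawy 119.9 eff6 0.532
t 24.7 fix [-0.8 -3.3] z 66.7 tooly_deg 119.9 toolz [-0.003 -0.001 -1.   ] F [-5.   2.3  1.7] Ff [-3.8  3.9] M [0.68  1.341 0.194] w 29.8 gf 6.3 j [ 25.6  29.5 -14.6  -0.1 -46.2 -85.7]
Mz 0.062 e6 -0.061 gf 6.303781340830028 F [-4.9  1.1  2.7]
```

The running torque rose with the pinch (0.105 N m at 4.7 N, 0.148 at 6.3 N), so the pads are now slipping on a seated screw at roughly 20–24 N of clamping. That's finger-tight and below the 40 N limit. Releasing for good.

play_rows --steps '[{"ax":0,"ay":0,"az":0,"dx":0,"dy":0,"dz":0,"claw":34},{"ax":0,"ay":0,"az":0,"dx":0,"dy":0,"dz":0,"claw":50},{"ax":0,"ay":0,"az":0,"dx":0,"dy":0,"dz":0,"claw":54},{"ax":0,"ay":0,"az":0,"dx":0,"dy":0,"dz":0,"claw":54},{"ax":0,"ay":0,"az":0,"dx":0,"dy":0,"dz":-10,"claw":54},{"ax":0,"ay":0,"az":0,"dx":0,"dy":0,"dz":-30,"claw":54},{"ax":0,"ay":0,"az":0,"dx":0,"dy":0,"dz":-45,"claw":54},{"ax":0,"ay":0,"az":0,"dx":0,"dy":0,"dz":-45,"claw":54},{"ax":0,"ay":0,"az":0,"dx":0,"dy":0,"dz":-40,"claw":54},{"ax":0,"ay":0,"az":0,"dx":20,"dy":-40,"dz":0,"claw":54},{"ax":0,"ay":0,"az":0,"dx":20,"dy":-40,"dz":0,"claw":54},{"ax":0,"ay":0,"az":0,"dx":20,"dy":-40,"dz":0,"claw":54},{"ax":0,"ay":0,"az":0,"dx":0,"dy":0,"dz":0,"claw":54},{"ax":0,"ay":0,"az":0,"dx":0,"dy":0,"dz":0,"claw":54}]'

```text
time_s: 26.5
tcp_pos: [0.6018, -0.0277, 0.2378]
ee_rot: [[-0.866, -0.5, 0.001], [-0.5, 0.866, 0.0], [-0.001, -0.0, -1.0]]
wrist_force: [-0.4, 1.4, -0.3]
gripper_width: 0.624
gripper_force: 0.0
```

Run:
```python
from h import *
st()
c=capture("scene");P=pts(c);z=P[...,2];f=(P[...,:2]-O)@Rf*1000
near=(abs(f[...,0])<85)&(abs(f[...,1])<85)
h=near&(z>.068)&(z<.085); p=near&(z>.0525)&(z<.058)&(f[...,0]>45)
hh=cv2.erode((h&(z>.072)).astype(np.uint8),np.ones((3,3)))>0
print("head",f[h].mean(0).round(1),np.median(z[hh]).round(5),"cap",f[p].mean(0).round(1))
print(finish_job())
```

```text
t 26.5 fix [ -39.4 -133. ] z 237.8 tooly_deg 120.0 toolz [ 0.001  0.    -1.   ] F [-0.4  1.4 -0.3] Ff [0.1 1.4] M [ 0.072 -0.031 -0.019] w 54.3 gf 0.0 j [ 12.7  19.8  -2.8  -0.  -67.4 -72.8]
head [ 2.4 -3. ] 0.07875 cap [60.1 -2.5]
the job is handed in; nothing more can be done
None
```

The job is handed in at 26.5 s: the mask is home on both pins, the strap is closed over its bridge, and the screw is finger-tight at an estimated 20–24 N (inferred from turning torque, not measured directly). The arm is clear, and no result was reported back.

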